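# Slide the nut carrier into its locating notches and latch it

## Robot

A 6-joint arm with a two-finger parallel gripper is mounted at the origin on the work surface; the furniture and walls round the work are solid. World frame = base frame: x ahead of the robot, y to its left, z up, the work surface at z = 0. Lengths are in m, angles in rad, forces in N, time in s.
With the tool pointing down it reaches from about 0.35 to 0.775 m from the base axis. Payload 7.3 kg.
Tool frame: the origin (TCP) lies at the centre of the arm's flange, where the gripper is bolted on; the fingertips stand 178 mm ahead of it and the grasp point (between the pads) lies 159 mm ahead of it (tip_extent is the distance from the TCP to the fingertips, in m); z points along the fingers, y is the line along which they close (so a half turn about z gives the same grasp; the last joint's range is limited). The gripper opens to 92 mm and grips with 3 to 60 N. Pads are 19 mm wide; open, the fingers measure 130 mm over their backs; the gripper's body (75 mm by 190 mm) begins 47 mm behind the grasp point.
Start: joints at [0.969, 0.342, 1.524, -0, 1.275, -0.146], TCP at [0.231, 0.471, 0.405] pointing down, gripper open.
Joint ranges: [-2.53, 2.53], [-0.77, 2.02], [0.04, 2.7], [-1, 4.14], [0.28, 2.66], [-3.11, 3.11]. Speed limits (rad/s): [2.57, 2.57, 3.14, 3.14, 3.14, 3.14].

## Interface

Orientations are given as [roll, pitch, yaw] about the fixed x, y, z axes, in that order (R = Rz(yaw) Ry(pitch) Rx(roll)).
In Python, from cell import * gives the robot as it stands.
- The arm moves only by the tool arm_command, never from a script. Its arguments are lists of equal length, an entry for each row: "xyz": the shift along the world's x, y, z in mm, a list of three; "spin": the turn about the world's z in degrees. In form: {"xyz": [[tx, ty, tz], ...], "spin": [spin, ...]}. A call has 1 to 20 rows; each row shifts and turns the commanded pose from where the row before left it; what a row does not reach is not made up. A row lasts 1/10 s, in which the tool goes at most 50 mm and 8.59 degrees, less where a joint would pass 70% of its speed; a pose out of reach is approached as far as the arm can. A call with a gripper value outside its range is refused whole. "jaw" is the opening, from -1 (shut) to 1 (fully open), set as the call begins (left out, the last holds). The fingers move at their own pace and stop on an object; "squeeze" is the grip in N (left out, the last holds). Time passes only in rows, so rows that do not move let the fingers close. It gives the time, the measured TCP pose, the force, the opening and the grip force at its end, in the units of the state.
- observe(): the state, without advancing time (a new reading comes with each control period).
- read_camera(name): name is "scene" or "top" or "wrist"; returns a dict with "img" (400x640x3 uint8, red, green, blue), "depth" (400x640 float32, m along the optical axis (not along the pixel's ray), 0 where there is no reading), "fx", "fy", "cx", "cy" (pixels), "world_from_camera" (4x4, takes a point from camera to world coordinates). Camera axes: x right, y up, looking along -z (the intrinsics and any distortion apply to the point x, -y, -z); pixel columns grow to the right and rows downward; lengths in m; the calibration is good to about 2 mm. The wrist camera is an equidistant fisheye: a pixel r from the principal point sees the ray r / f radians off the axis. A picture is of the moment at which its call begins.
- hand_in(): hands the job in; it is judged then, once.
The state is a dict: "time": time; "qpos": joint angles; "qvel": joint speeds; "joint_efforts": joint torques, N m; "tool_pos": TCP position; "tool_rot": TCP orientation; "contact_force": force on the tool from outside, world axes, zero at the start; "torque": the same for the moment, N m; "opening": finger opening in m; "grip_force": force on a finger pad.
Only numpy, scipy, OpenCV 4.12 (cv2) and the standard library are available. Lean on these libraries where they do the work, as an engineer would, in place of code of your own. Each camera call takes 0.05 s, during which the arm holds its last target. There are 200 camera calls.

## Task

With the fingertips, gently push the nut carrier plate along its rails until it drops into the locating notches, then push the red pin to swing the latch fully across the seated plate. Slide the plate, never lift it off its rails, and leave the tools and gauges around it where they are.

Things in the scene. Friction and masses are not known exactly. Their poses are not given: they have to be found in the camera images.
- locating_fixture: Fixed fixture: grey base 310 x 110 x 12 mm (x -140 to 170); steel rails along its x (tops 30 mm above the worktop, inner faces 44 mm apart, base top between them free) inside blue side guides (tops 43 mm, inner faces 94 mm apart); both run x = -135 to 129 mm. Origin on the worktop, y = 0 on the track's centre line; z up. The plate slides in +x, roughly to the robot's right.
- notch_seat (a point): Fixed point of the fixture (x 50, y 0, z 32 mm in its frame) where the plate's origin comes to rest once dropped into the 8 mm deep notches (2 mm play either way along and across). The notches then stop it from sliding on.
- carrier_plate: Loose aluminium plate 140 x 90 x 10 mm, 0.6 to 1 kg, four flange nuts screwed on. Origin: centre of its underside; x = slide direction, as the fixture's; z up. Four dowel feet reach 10 mm below it onto the rails. Origin height above the worktop: 40 mm sliding, 32 mm dropped. Starts 50 to 100 mm short of the notches. Sliding takes a few N.
- push_lip (a point): On the rear (-x) face of the plate's upright lip, 15 mm above the plate's underside. Lip 8 mm thick, 60 mm wide, top 33 mm above the underside; its rear face is flush with the plate's rear edge. Push here or lower on the edge, in +x.
- latch (a joint): Swing latch on a vertical hinge, rad: 0 open, arm along the fixture's -y beyond the front end of the track; 1.57 shut (stop), arm along its -x over the plate's front end (turning clockwise from above). Friction keeps it (1 N at the pin). Starts at -0.35 to 0.2. Arm 18 mm wide, 45.5 to 53.5 mm above the worktop, end 75 mm from the hinge: clears a dropped plate by 3.5 mm, hits one not dropped.
- latch_pin (a point): Mid-height (69.5 mm above the worktop) of the upright red pin on the latch arm: 12 mm diameter, 53.5 to 85.5 mm above the worktop, 55 mm from the hinge axis. Push it sideways round the hinge.
- latch_hinge (a point): Hinge axis of the latch, at the arm's underside (45.5 mm above the worktop), at x = 150, y = 28 mm of the fixture. Screw head there 18 mm across, top 59.5 mm above the worktop.
- hex_key: Loose dark hex key lying flat, 33 x 88 x 6 mm, bystander. Origin under its centre.
- ring_gauge: Loose steel ring gauge, 45 mm across, 14 mm high, bystander. Origin under its centre.
- oil_bottle: Loose white oil bottle with red spout, 54 mm across, 140 mm high, bystander. Origin under its centre.
- plug_gauge: Loose plug gauge with green ring, 19 x 98 x 16 mm, bystander. Origin under its centre.
- screwdriver: Loose screwdriver with yellow handle, 24 x 204 x 24 mm, bystander. Origin under its centre.
- tally_counter: Loose black hand counter with a round key on top, 45 x 60 x 41 mm, bystander. Origin under its centre.

How it is judged:
On the way, in this order (a step that is already met when the one before it is completed fails the run):
1. the carrier plate has dropped into the notches, level (z of carrier_plate in the frame of locating_fixture between 0.029 and 0.0345 m and x of carrier_plate in the frame of locating_fixture between 0.045 and 0.055 m and angle between carrier_plate's own z axis and vertical below 0.03 rad), for 0.2 s.
2. the latch is swung fully across the seated plate (all of step 1 and value of joint latch above 1.42 rad), for 0.1 s.
At the end, for the whole second after the job is handed in: The carrier plate rests level in the notches (origin 29 to 34.5 mm above the fixture's origin, within 5 mm of the notch position, tilt under 0.03 rad), and the latch is shut across it (over 1.42 rad of 1.57), all at rest (all of step 2 and linear speed of carrier_plate below 0.01 m/s); the robot touches nothing.
It fails at once if the carrier plate is lifted off its rails (6 mm above sliding height, or tipped over 0.2 rad) (z of carrier_plate in the frame of locating_fixture above 0.046 m or angle between carrier_plate's own z axis and vertical above 0.2 rad).
It fails at once if the plate is rammed (fingers press it with more than 40 N) (contact force between the fingers and carrier_plate above 40 N).
It fails at once if a tool or gauge lying around (hex key, ring gauge, oil bottle, plug gauge, screwdriver, tally counter) is moved by more than 20 mm (distance of any of hex_key, ring_gauge, oil_bottle, plug_gauge, screwdriver, tally_counter from where it was at the start of the episode above 0.02 m).
It also fails if it takes over 51 s, if anything falls off the work surface, if the arm or the gripper's body presses on something with over 40 N, if the wrist force passes 120 N, or if a joint passes its speed limit or range.

## Working session

There is one attempt and no reset: what is moved stays moved. The work goes in short steps, Python scripts to look and compute and a tool call to move; the robot and the scene stay as the last step left them, time stands still between calls to the robot, and variables do not carry over. Pictures are saved under pics/ and viewed, at most 10 in all, crops included, and the job is handed in when it is done.

Besides the shell and the picture viewer there is one more tool, called after ">>>" by a JSON object that holds its "method" and its "body", one argument or row to a line. arm_command: Moves the arm, as the interface text tells. Its arguments: {"type":"object","properties":{"xyz":{"type":"array","items":{"type":"array","items":{"type":"number"}}},"spin":{"type":"array","items":{"type":"number"}},"jaw":{"type":"number"},"squeeze":{"type":"number"}},"required":["xyz","spin"]}

```bash
mkdir -p pics && cat > h.py <<'E'
from cell import *
import numpy as np, cv2
def snap(n):
    c=read_camera(n); return c
def cloud(c):
    v,u=np.mgrid[0:400,0:640]; d=c["depth"]
    P=np.stack([(u-c["cx"])/c["fx"]*d,-(v-c["cy"])/c["fy"]*d,-d,np.ones_like(d)],-1)
    return (P@np.array(c["world_from_camera"]).T)[...,:3]
E
python3 - <<'E'
from h import *
for n in("top","scene"):
    c=snap(n); P=cloud(c); np.savez(n+".npz",P=P,img=c["img"]); cv2.imwrite(f"pics/{n}0.png",c["img"][...,::-1])
s=observe(); print(s)
E
```

```text
{'time': 0.1, 'qpos': array([ 9.68955481e-01,  3.42646953e-01,  1.52486236e+00, -1.95598699e-05,
        1.27540222e+00, -1.45974494e-01]), 'qvel': array([ 0.00116993,  0.00090938, -0.00190347, -0.00055621,  0.00149188,
       -0.00100192]), 'joint_efforts': array([ 8.67357157e-04, -4.32004523e+01, -2.44694531e+01,  7.18300324e-02,
        5.26364765e-02, -1.55299637e-05]), 'tool_pos': array([0.23103671, 0.47131437, 0.40413811]), 'tool_rot': array([-3.14028508e+00, -1.73333215e-04,  2.68573190e+00]), 'contact_force': array([-0.0100185 , -0.18436098,  0.01490201]), 'torque': array([-0.04488922,  0.03632033, -0.01452762]), 'grip_force': 0.0, 'opening': 0.09182326991000145}
```

View pics/top0.png

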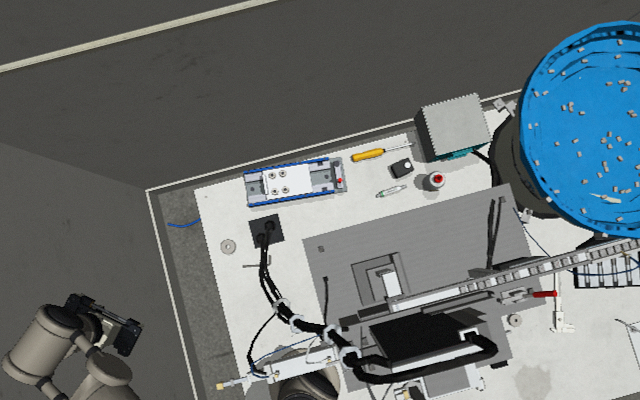

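View pics/scene0.png

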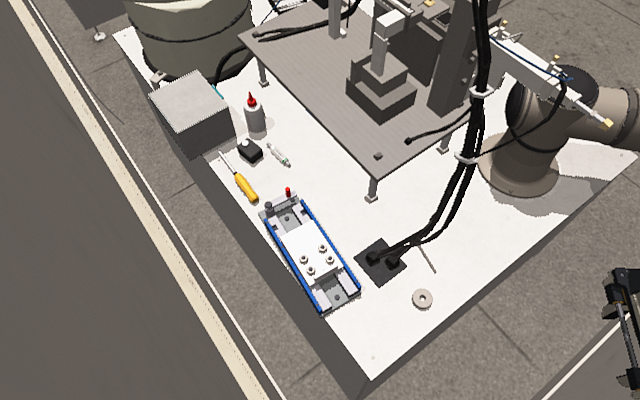

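The top view shows the fixture at about (247–345, 157–205), with the plate at (262–312, 165–200) and the red pin near (339, 181). The screwdriver is at (370, 155), the counter at (402, 167) and the plug gauge at (390, 190). In the scene view the fixture is at (265–360, 190–312), with the pin at (288, 192).

```bash
python3 - <<'E'
from h import *
for n in("top","scene"):
    z=np.load(n+".npz");P=z["P"];I=z["img"].astype(int)
    R,G,B=I[...,0],I[...,1],I[...,2]
    zz=P[...,2]
    v,u=np.mgrid[0:400,0:640]
    roi=(u>235)&(u<365)&(v>145)&(v<325 if n=="scene" else v<215)
    blue=roi&(B>R+60)&(zz>.02)&(zz<.06)
    Q=P[blue]; print(n,len(Q),"z",np.percentile(Q[:,2],[5,50,95]))
    T=Q[Q[:,2]>.036][:,:2].astype(np.float32)
    r=cv2.minAreaRect(T); bx=cv2.boxPoints(r); print("rect",r,bx.tolist())
    red=roi&(R>G+80)&(R>B+80)&(zz>.05)
    print("red",P[red].mean(0),P[red].min(0),P[red].max(0),red.sum(), v[red].mean(),u[red].mean())
    for px in ([(285,182),(320,180),(300,185),(267,186)] if n=="top" else [(308,240),(288,192)]): print(px,P[px[1],px[0]].round(4),I[px[1],px[0]])
    # basics
    c=bx.mean(0); e=[bx[1]-bx[0],bx[2]-bx[1]]; L=max(e,key=np.linalg.norm); print(np.linalg.norm(L),np.degrees(np.arctan2(L[1],L[0])))
z=np.load("top.npz");P=z["P"]
for nm,px in dict(screw=(370,155),counter=(402,167),plug=(390,190),ring=(228,247),bottle=(437,182),post=(267,226),box=(450,120),hexk=(258,266),shelf=(320,250)).items(): print(nm,P[px[1],px[0]].round(3))
cv2.imwrite("pics/sc1.png",cv2.resize(np.load("scene.npz")["img"][170:330,230:390,::-1],(600,600),interpolation=cv2.INTER_CUBIC))
E
```

```text
top 404 z [0.0365742  0.04147046 0.0466859 ]
rect ((0.6112136244773865, 0.047287486493587494), (0.11011093854904175, 0.2617780864238739), 9.40334415435791) [[0.5355128049850464, 0.16742254793643951], [0.5782830715179443, -0.09083790332078934], [0.6869144439697266, -0.07284757494926453], [0.6441441774368286, 0.18541288375854492]]
red [ 0.60955762 -0.10802278  0.0843307 ] [ 0.60466799 -0.11237502  0.0787139 ] [ 0.61400598 -0.10363422  0.08738191] 12 179.5 339.5
(285, 182) [0.6077 0.0553 0.0489] [231 234 236]
(320, 180) [ 0.6186 -0.0504  0.013 ] [146 154 157]
(300, 185) [0.5989 0.0101 0.0454] [231 233 235]
(267, 186) [0.5964 0.1103 0.0442] [187 190 191]
0.26177806 -80.59664
scene 647 z [0.03069622 0.04158756 0.04439825]
rect ((0.6125353574752808, 0.04773373156785965), (0.11019224673509598, 0.26407796144485474), 9.378009796142578) [[0.5366602540016174, 0.16903021931648254], [0.5796909928321838, -0.09151828289031982], [0.6884104609489441, -0.07356275618076324], [0.6453797221183777, 0.18698574602603912]]
red [ 0.6113925  -0.10410246  0.07907567] [ 0.60566652 -0.11089821  0.06029394] [ 0.61579492 -0.09963395  0.0870468 ] 23 190.52173913043478 287.2173913043478
(308, 240) [0.6071 0.0225 0.0471] [251 250 250]
(288, 192) [ 0.6113 -0.098   0.0816] [80  6  4]
0.26407796 -80.622
screw [ 0.695 -0.205  0.022]
counter [ 0.655 -0.302  0.032]
plug [ 0.586 -0.267  0.015]
ring [ 0.413  0.235 -0.001]
bottle [ 0.598 -0.389  0.108]
post [0.476 0.111 0.032]
box [ 0.777 -0.428  0.12 ]
hexk [ 0.354  0.142 -0.001]
shelf [ 0.404 -0.05   0.184]
```

View pics/sc1.png

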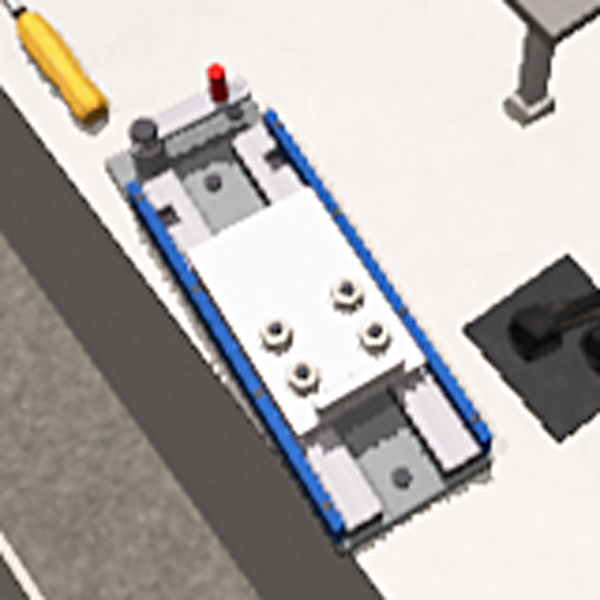

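The crop shows the plate mid-track with its lip at the near (-x) end. The latch is open across the front, with the pin on the robot side and the hinge on the far side. Next I'll get the lip position in the fixture frame and a clearance map of heights.

```bash
cat >> h.py <<'E'
a=np.radians(-80.61); O=np.array([.6124,.0445]); ux=np.array([np.cos(a),np.sin(a)]); uy=np.array([-ux[1],ux[0]])
def tofix(P):
    d=P[...,:2]-O; return np.stack([d@ux,d@uy,P[...,2]],-1)
def toworld(x,y): return O+x*ux+y*uy
E
python3 - <<'E'
from h import *
A=[]
for n in("top","scene"):
    P=np.load(n+".npz")["P"]; A.append(P.reshape(-1,3)); F=tofix(P).reshape(-1,3)
    m=(abs(F[:,1])<.036)&(F[:,0]>-.135)&(F[:,0]<.12)
    S=F[m&(F[:,2]>.066)]; print(n,"lip",len(S),S.min(0).round(4),S.max(0).round(4))
    for x in np.arange(-.135,.12,.01):
        s=F[m&(abs(F[:,0]-x)<.005)]; print(round(x,3),len(s),np.percentile(s[:,2],[10,50,90]).round(3) if len(s) else "")
print("corners lip rear -115..:",toworld(-.14,0),"hinge",toworld(.15,.028),"pin0",toworld(.15,-.027),"seat",toworld(.05,0),toworld(-.02,0))
Q=np.vstack(A); Q=Q[np.isfinite(Q).all(1)]
H=np.full((16,14),-1.)
i=((Q[:,0]-0)/.05).astype(int); j=np.floor((Q[:,1]+.3)/.05).astype(int)
ok=(Q[:,0]>0)&(i<16)&(j>=0)&(j<14)
np.maximum.at(H,(i[ok],j[ok]),Q[ok,2])
print("cols y from -.3 step .05; rows x from 0")
for k in range(16): print(round(k*.05,2),(H[k]*1000).astype(int))
E
```

```text
top lip 65 [-0.0761 -0.0298  0.0663] [-0.0155  0.0293  0.0769]
-0.135 29 [0.008 0.012 0.031]
-0.125 80 [0.009 0.015 0.031]
-0.115 74 [0.007 0.015 0.03 ]
-0.105 73 [0.008 0.014 0.03 ]
-0.095 73 [0.009 0.015 0.029]
-0.085 64 [0.008 0.014 0.031]
-0.075 53 [0.05  0.07  0.073]
-0.065 92 [0.045 0.05  0.067]
-0.055 71 [0.045 0.05  0.062]
-0.045 81 [0.046 0.053 0.064]
-0.035 80 [0.045 0.05  0.054]
-0.025 71 [0.045 0.049 0.059]
-0.015 80 [0.048 0.056 0.064]
-0.005 81 [0.045 0.05  0.053]
0.005 77 [0.044 0.049 0.054]
0.015 77 [0.044 0.049 0.052]
0.025 78 [0.045 0.049 0.052]
0.035 79 [0.045 0.048 0.051]
0.045 77 [0.045 0.048 0.051]
0.055 75 [0.044 0.049 0.054]
0.065 76 [0.008 0.029 0.05 ]
0.075 74 [0.008 0.016 0.031]
0.085 73 [0.008 0.014 0.03 ]
0.095 76 [0.008 0.014 0.031]
0.105 73 [0.007 0.013 0.03 ]
0.115 76 [0.009 0.015 0.031]
scene lip 114 [-0.078  -0.0285  0.0661] [-0.0158  0.031   0.076 ]
-0.135 75 [0.009 0.013 0.028]
-0.125 148 [0.01  0.014 0.03 ]
-0.115 137 [0.01  0.015 0.03 ]
-0.105 140 [0.009 0.013 0.03 ]
-0.095 133 [0.009 0.013 0.03 ]
-0.085 132 [0.01  0.013 0.03 ]
-0.075 340 [0.011 
[... 1379 characters left out ...]
03   11   18    5 -740 -741]
0.4 [ 232  234  184  185 1438  192  181   10   64    9   22   18    4 -742]
0.45 [ 185  183  185  184  181    5    8   35   38    9    9    6    5 -747]
0.5 [  184   180     7     7     6     7     5    43    46    47     6     5
     9 -1000]
0.55 [   20    25     6    56    48    55    60    71    76    34     8     5
     6 -1000]
0.6 [   40     7     6    87    81    55    58    68    75    48     5     5
     2 -1000]
0.65 [   39    27    29    61    64    52    53    54    46    44  -742  -741
 -1000 -1000]
0.7 [  17   31   27   15    4    0 -740 -741 -737 -739 -738 -740 -761  651]
0.75 [   5    0 -742 -738 -740 -741 -742 -740 -736 -739  653  867  890  915]
```

>>> {"method": "arm_command", "body": {
  "xyz": [
    [26,-22,0],
    [26,-22,0],
    [26,-22,0],
    [26,-22,0],
    [26,-22,0]
  ],
  "spin": [2.55,2.55,2.55,2.55,2.55],
  "jaw": -1
}}

```text
time: 0.6
tool_pos: [0.3619, 0.3604, 0.4044]
tool_rot: [-3.141, -0.0, 2.91]
contact_force: [1.2, 0.7, 0.3]
opening: 0.0564
grip_force: 0.0
```

```bash
cat > obs.py <<'E'
from cell import *
import numpy as np
s=observe(); print([s[k] if np.isscalar(s[k]) else np.round(s[k],4).tolist() for k in("time","qpos","tool_pos","tool_rot","contact_force","opening")])
E
python3 obs.py
```

```text
[0.6, [0.6332, 0.3163, 1.5627, 0.0, 1.2632, -0.7064], [0.3619, 0.3604, 0.4044], [-3.1411, -0.0005, 2.9104], [1.2021, 0.6966, 0.3091], 0.056412565365168796]
```

>>> {"method": "arm_command", "body": {
  "xyz": [
    [20,-20,0],
    [20,-20,-10],
    [20,-20,-10]
  ],
  "spin": [2.55,2.55,2.55]
}}

```text
time: 0.9
tool_pos: [0.4218, 0.3004, 0.3844]
tool_rot: [3.141, 0.0, 3.044]
contact_force: [-0.1, 0.0, -0.2]
opening: 0.0323
grip_force: 0.0
```

```bash
python3 obs.py
```

```text
[0.9, [0.4708, 0.3465, 1.5764, 0.0001, 1.2186, -1.002], [0.4218, 0.3004, 0.3844], [3.1414, 0.0, 3.0435], [-0.1383, 0.0498, -0.2425], 0.032286767553828886]
```

```bash
python3 - <<'E'
from h import *
from scipy.optimize import least_squares
D=[([.96896,.34265,1.52486],[.23104,.47131,.40414]),([.6332,.3163,1.5627],[.3619,.3604,.4044]),([.4708,.3465,1.5764],[.4218,.3004,.3844])]
def fk(q,p): L1,L2,h=p; return np.array([L1*np.sin(q[1])+L2*np.sin(q[1]+q[2]),h+L1*np.cos(q[1])+L2*np.cos(q[1]+q[2])])
off=.0765
def res(p): return np.concatenate([fk(q,p)-[np.sqrt(t[0]**2+t[1]**2-off**2),t[2]] for q,t in D])
s=least_squares(res,[.4,.4,.2]); p=s.x; print(p,s.cost)
for nm,t in dict(lip=(.592,.168,.224),pinhi=(.613,-.125,.3),pin=(.613,-.125,.24),pinend=(.66,-.06,.24)).items():
    r=np.sqrt(t[0]**2+t[1]**2-off**2)
    u=least_squares(lambda q:fk([0,q[0],q[1]],p)-[r,t[2]],[.6,1.5]).x
    az=np.arctan2(t[1],t[0])-np.arcsin(off/np.hypot(*t[:2]))
    print(nm,u,"q1",az,"elbow r",p[0]*np.sin(u[0]),"dz",p[0]*np.cos(u[0]))
Q=np.vstack([np.load(n+".npz")["P"].reshape(-1,3) for n in("top","scene")])
H=np.zeros((24,24));k=.025
i=(Q[:,0]/k).astype(int);j=np.floor((Q[:,1]+.3)/k).astype(int);ok=(Q[:,0]>0)&(i<24)&(j>=0)&(j<20)
np.maximum.at(H,(i[ok],j[ok]),Q[ok,2])
print("y:",(np.arange(20)*25-300).tolist())
for x in range(20): print(x*25,(H[x,:20]*1000).astype(int).tolist())
E
```

```text
[0.46848299 0.37719985 0.07353418] 1.3135269754575457e-06
lip [0.68934349 1.47524229] q1 0.15187732875482463 elbow r 0.2979695746846939 dz 0.3615113391138582
pinhi [0.62946671 1.35675054] q1 -0.3237437908431317 elbow r 0.27580238598505363 dz 0.37869428254282356
pin [0.68951523 1.4245679 ] q1 -0.3237437908431317 elbow r 0.2980316557371365 dz 0.36146016090885225
pinend [0.76081308 1.28598815] q1 -0.20635086652643625 elbow r 0.32302397502639985 dz 0.3393108122412491
y: [-300, -275, -250, -225, -200, -175, -150, -125, -100, -75, -50, -25, 0, 25, 50, 75, 100, 125, 150, 175]
0 [1, 1, 0, 0, 0, 0, 2, 13, 20, 18, 306, 306, 309, 307, 300, 227, 14, 6, 6, 5]
25 [0, 0, 0, 0, 0, 1, 0, 8, 267, 281, 293, 292, 293, 293, 293, 15, 12, 4, 5, 6]
50 [0, 0, 0, 0, 0, 2, 0, 3, 258, 283, 298, 299, 300, 295, 41, 12, 4, 8, 4, 5]
75 [0, 0, 0, 0, 0, 1, 2, 0, 0, 264, 281, 278, 266, 17, 13, 8, 4, 5, 3, 6]
100 [0, 0, 0, 0, 0, 0, 1, 4, 180, 0, 11, 247, 239, 409, 422, 410, 411, 406, 408, 407]
125 [0, 0, 0, 0, 0, 500, 504, 505, 500, 1, 419, 421, 421, 455, 436, 450, 412, 407, 5, 5]
150 [0, 0, 0, 0, 503, 511, 509, 503, 5
[... 570 characters left out ...]
8, 240, 184, 183, 191, 183, 7, 6, 4, 156, 175, 147, 95, 3, 4]
325 [182, 302, 303, 414, 413, 280, 237, 183, 182, 195, 183, 178, 7, 6, 5, 124, 134, 83, 4, 6]
350 [183, 297, 304, 411, 411, 282, 238, 183, 183, 182, 185, 182, 4, 5, 4, 8, 103, 94, 10, 11]
375 [184, 236, 303, 299, 239, 234, 183, 182, 182, 184, 185, 184, 5, 5, 5, 6, 78, 80, 8, 4]
400 [184, 232, 234, 185, 183, 184, 183, 185, 183, 1438, 192, 181, 178, 7, 3, 5, 64, 58, 8, 5]
425 [186, 182, 183, 182, 184, 184, 183, 183, 184, 183, 183, 182, 181, 9, 10, 10, 53, 42, 9, 7]
450 [182, 185, 183, 183, 183, 185, 184, 183, 181, 180, 4, 3, 6, 8, 11, 31, 38, 29, 9, 6]
475 [184, 185, 183, 183, 182, 183, 177, 5, 9, 3, 5, 3, 6, 5, 6, 35, 37, 14, 9, 9]
```

>>> {"method": "arm_command", "body": {
  "xyz": [
    [24,-20,-5],
    [24,-20,-5],
    [24,-20,-5],
    [24,-20,-5],
    [24,-20,-5],
    [24,-16,-5],
    [26,-16,-5]
  ],
  "spin": [2.2,2.2,2.2,2.2,2.2,2.2,2.0]
}}

```text
time: 1.6
tool_pos: [0.5918, 0.1685, 0.3491]
tool_rot: [3.141, -0.001, -2.975]
contact_force: [1.0, 0.3, 0.5]
opening: 0.0003
grip_force: 0.0
```

```bash
python3 obs.py; python3 - <<'E'
from h import *
cs=snap("scene");c=snap("top"); cv2.imwrite("pics/m1.png",np.vstack([c["img"],cs["img"]])[:,:,::-1][::1])
im=cv2.imread("pics/m1.png"); cv2.imwrite("pics/m1.png",cv2.resize(im,(480,600)))
for n,k in(("top",c),("scene",cs)): np.savez("m1"+n,P=cloud(k),img=k["img"])
E
```

```text
[1.6, [0.1529, 0.5523, 1.3418, 0.0001, 1.2486, -1.5848], [0.5918, 0.1685, 0.3491], [3.1414, -0.0011, -2.9748], [1.0256, 0.2556, 0.457], 0.0002777174731524963]
```

View pics/m1.png

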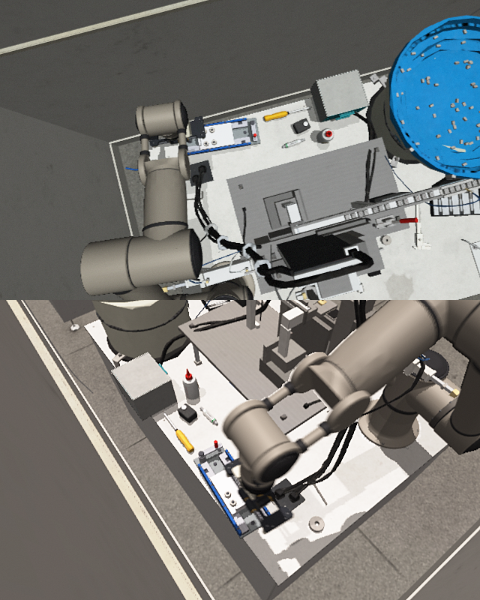

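The arm is at the fixture's left end. Its upper arm and forearm sit on its left (+y) side, clear of the machine. I'll check the swing to the pin by rotating the arm's measured points.

```bash
python3 - <<'E'
from h import *
q=np.vstack([np.load(f)["P"].reshape(-1,3) for f in("top.npz","scene.npz")])
from scipy.spatial import cKDTree
m=np.vstack([np.load("m1"+f)["P"].reshape(-1,3) for f in("top.npz","scene.npz")])
box=lambda P:P[(P[:,0]>.02)&(P[:,0]<.75)&(abs(P[:,1])<.5)&(P[:,2]>.1)&(P[:,2]<1.2)]
q=box(q);m=box(m); q=q[q[:,1]<.3]
d,_=cKDTree(q).query(m); A=m[d>.04]
A=A[(A[:,2]>.3)]
th=.153; 
def rot(P,a): c,s=np.cos(a),np.sin(a); return np.c_[P[:,0]*c-P[:,1]*s,P[:,0]*s+P[:,1]*c,P[:,2]]
L=rot(A,-th)
for r in np.arange(0,.75,.05):
    k=L[(L[:,0]>=r)&(L[:,0]<r+.05)]
    if len(k)>5: print(round(r,2),len(k),"lat min/max",np.percentile(k[:,1],[1,99]).round(3),"z",np.percentile(k[:,2],[1,99]).round(3))
for t in(0,-.1,-.21,-.27,-.33):
    B=rot(L,t); d,i=cKDTree(q).query(B); j=d.argmin(); print(t,d[j].round(3),B[j].round(3),q[i[j]].round(3))
E
```

```text
0.05 120 lat min/max [0.152 0.232] z [0.3   0.359]
0.1 666 lat min/max [0.151 0.228] z [0.305 0.512]
0.15 1296 lat min/max [0.151 0.22 ] z [0.39 0.62]
0.2 3478 lat min/max [0.    0.235] z [0.472 0.705]
0.25 5720 lat min/max [-0.003  0.236] z [0.556 0.71 ]
0.3 9106 lat min/max [0.009 0.231] z [0.61  0.698]
0.35 6381 lat min/max [0.025 0.128] z [0.578 0.659]
0.4 6116 lat min/max [0.022 0.137] z [0.531 0.63 ]
0.45 7218 lat min/max [0.015 0.137] z [0.499 0.597]
0.5 2494 lat min/max [0.014 0.14 ] z [0.509 0.567]
0.55 3607 lat min/max [0.01  0.146] z [0.334 0.532]
0.6 7358 lat min/max [0.008 0.147] z [0.333 0.535]
0.65 1007 lat min/max [0.02  0.137] z [0.37  0.514]
0 0.031 [0.099 0.152 0.37 ] [0.109 0.162 0.398]
-0.1 0.026 [0.113 0.141 0.37 ] [0.124 0.139 0.394]
-0.21 0.021 [0.172 0.117 0.454] [0.17  0.096 0.454]
-0.27 0.01 [ 0.255 -0.073  0.633] [ 0.252 -0.083  0.631]
-0.33 0.001 [ 0.244 -0.086  0.64 ] [ 0.244 -0.086  0.639]
```

>>> {"method": "arm_command", "body": {
  "xyz": [
    [0,0,-25],
    [0,0,-25],
    [0,0,-25],
    [0,0,-20],
    [0,0,-15],
    [0,0,-10],
    [0,0,-5]
  ],
  "spin": [0,0,0,0,0,0,0]
}}

```text
time: 2.4
tool_pos: [0.5905, 0.1698, 0.2238]
tool_rot: [3.141, -0.002, -2.976]
contact_force: [0.2, 0.4, 0.4]
opening: 0.0002
grip_force: 0.0
```

```bash
python3 - <<'E'
from h import *
s=observe(); print(s["joint_efforts"].round(2),s["qpos"].round(4),s["torque"].round(2))
cs=snap("scene");c=snap("top")
a=cv2.resize(c["img"][240:400,130:410],(700,400)); b=cv2.resize(cs["img"][0:200,400:640],(240,200))
b=cv2.resize(b,(480,400)); 
z=np.hstack([cv2.resize(a,(420,480)) if 0 else cv2.resize(c["img"][280:400,200:400],(400,240)),cv2.resize(cs["img"][30:190,440:640],(400,320))[:240]])
cv2.imwrite("pics/m2.png",cv2.resize(z,(800,240))[:,:,::-1])
Q=np.load("top.npz")["P"].reshape(-1,3)
k=Q[(Q[:,0]>.05)&(Q[:,0]<.24)&(Q[:,1]>.0)&(Q[:,1]<.3)&(Q[:,2]>.3)&(Q[:,2]<.5)]
for y in np.arange(0,.3,.025):
    e=k[(k[:,1]>=y)&(k[:,1]<y+.025)]
    if len(e): print(round(y,3),len(e),e.min(0).round(3),e.max(0).round(3))
E
```

```text
[-1.000e-02 -5.530e+01 -2.004e+01 -3.000e-02  1.000e-01  1.000e-02] [ 1.5520e-01  6.8660e-01  1.4764e+00  3.0000e-04  9.8020e-01 -1.5814e+00] [ 0.07 -0.    0.05]
0.0 355 [0.052 0.    0.3  ] [0.24  0.025 0.457]
0.025 314 [0.124 0.025 0.301] [0.24  0.05  0.459]
0.05 260 [0.121 0.05  0.377] [0.195 0.075 0.458]
0.075 225 [0.119 0.075 0.301] [0.225 0.1   0.457]
0.1 194 [0.12  0.1   0.327] [0.211 0.124 0.416]
0.125 67 [0.112 0.126 0.394] [0.129 0.15  0.408]
0.15 76 [0.106 0.15  0.395] [0.122 0.175 0.408]
0.175 3 [0.112 0.175 0.402] [0.118 0.176 0.407]
```

View pics/m2.png

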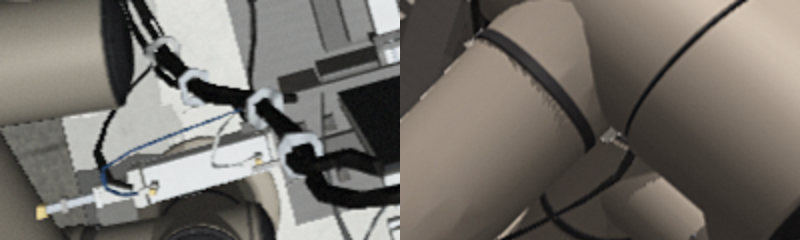

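```bash
python3 - <<'E'
from h import *
c=snap("top");P=cloud(c);I=c["img"]
for v in range(372,400,4):
    print(v,[(u,*(P[v,u]*1000).astype(int)) for u in range(196,232,3)])
P0=np.load("top.npz")["P"]
print([(u,v,*(P0[v,u]*1000).astype(int)) for v in (383,385,387) for u in range(215,235,2)])
E
```

```text
372 [(196, np.int64(169), np.int64(191), np.int64(509)), (199, np.int64(411), np.int64(-52), np.int64(1438)), (202, np.int64(163), np.int64(185), np.int64(487)), (205, np.int64(160), np.int64(182), np.int64(475)), (208, np.int64(157), np.int64(179), np.int64(463)), (211, np.int64(152), np.int64(177), np.int64(443)), (214, np.int64(146), np.int64(177), np.int64(419)), (217, np.int64(-157), np.int64(426), np.int64(-745)), (220, np.int64(-157), np.int64(411), np.int64(-742)), (223, np.int64(-160), np.int64(400), np.int64(-756)), (226, np.int64(-158), np.int64(385), np.int64(-747)), (229, np.int64(-159), np.int64(372), np.int64(-750))]
376 [(196, np.int64(160), np.int64(193), np.int64(503)), (199, np.int64(157), np.int64(189), np.int64(494)), (202, np.int64(155), np.int64(186), np.int64(484)), (205, np.int64(151), np.int64(183), np.int64(469)), (208, np.int64(148), np.int64(180), np.int64(459)), (211, np.int64(145), np.int64(177), np.int64(446)), (214, np.int64(139), np.int64(175), np.int64(425)), (217, np.int64(132), np.int64(174), np.int64(400)), (220, np.int64(-177), np.int64(413), np
[... 4350 characters left out ...]
2)), (231, 385, np.int64(114), np.int64(143), np.int64(404)), (233, 385, np.int64(114), np.int64(139), np.int64(402)), (215, 387, np.int64(-225), np.int64(435), np.int64(-749)), (217, 387, np.int64(110), np.int64(173), np.int64(404)), (219, 387, np.int64(110), np.int64(169), np.int64(402)), (221, 387, np.int64(111), np.int64(164), np.int64(406)), (223, 387, np.int64(108), np.int64(161), np.int64(397)), (225, 387, np.int64(-226), np.int64(389), np.int64(-750)), (227, 387, np.int64(-227), np.int64(381), np.int64(-755)), (229, 387, np.int64(-227), np.int64(371), np.int64(-754)), (231, 387, np.int64(-227), np.int64(362), np.int64(-753)), (233, 387, np.int64(-228), np.int64(354), np.int64(-758))]
```

>>> {"method": "arm_command", "body": {
  "xyz": [
    [0.8,-5,0],
    [0.8,-5,0],
    [0.8,-5,0],
    [0,0,0]
  ],
  "spin": [0,0,0,0]
}}

```text
time: 2.95
tool_pos: [0.5937, 0.1535, 0.2251]
tool_rot: [-3.142, 0.001, -2.977]
contact_force: [-0.0, -0.5, -0.1]
opening: 0.0
grip_force: 0.0
```

```bash
cat >> obs.py <<'E'
print("eff",s["joint_efforts"].round(2),"tq",s["torque"].round(2))
from h import tofix
print("fix",tofix(np.array(s["tool_pos"])).round(4))
E
python3 obs.py
```

```text
[2.95, [0.128, 0.6828, 1.4802, -0.0001, 0.9781, -1.6072], [0.5937, 0.1535, 0.2251], [-3.1415, 0.0005, -2.9771], [-0.0329, -0.5139, -0.0846], 8.52272753930892e-06]
eff [ -0.11 -55.34 -20.17  -0.06   0.07  -0.09] tq [ 0.07 -0.    0.06]
fix [-0.1106 -0.0006  0.2251]
```

>>> {"method": "arm_command", "body": {
  "xyz": [
    [0.5,-3,0],
    [0.5,-3,0],
    [0.5,-3,0],
    [0.5,-3,0],
    [0.5,-3,0],
    [0.5,-3,0],
    [0.5,-3,0],
    [0.5,-3,0]
  ],
  "spin": [0,0,0,0,0,0,0,0]
}}

```text
time: 3.75
tool_pos: [0.5974, 0.1308, 0.2248]
tool_rot: [3.141, -0.0, -2.976]
contact_force: [-1.5, 4.1, 1.0]
opening: 0.0003
grip_force: 2.3
```

```bash
python3 obs.py
```

```text
[3.75, [0.09, 0.6807, 1.4857, 0.0013, 0.9753, -1.6472], [0.5974, 0.1308, 0.2248], [3.1405, -0.0, -2.9759], [-1.5329, 4.0556, 1.0145], 0.00027932359295215943]
eff [-2.710e+00 -5.489e+01 -2.019e+01 -1.150e+00 -3.000e-02  6.000e-02] tq [ 0.78  0.18 -0.04]
fix [-0.0876 -0.0008  0.2248]
```

>>> {"method": "arm_command", "body": {
  "xyz": [
    [0.5,-3,0],
    [0.5,-3,0],
    [0.5,-3,0],
    [0.5,-3,0],
    [0.5,-3,0],
    [0.5,-3,0],
    [0.5,-3,0],
    [0.5,-3,0],
    [0.5,-3,0],
    [0.5,-3,0],
    [0.5,-3,0],
    [0.5,-3,0]
  ],
  "spin": [0,0,0,0,0,0,0,0,0,0,0,0]
}}

```text
time: 4.95
tool_pos: [0.6035, 0.0942, 0.2247]
tool_rot: [3.141, -0.0, -2.976]
contact_force: [-1.0, 4.4, 0.2]
opening: 0.0006
grip_force: 2.4
```

```bash
python3 obs.py
```

```text
[4.95, [0.0294, 0.6797, 1.4879, 0.0001, 0.9741, -1.707], [0.6035, 0.0942, 0.2247], [3.1415, -0.0001, -2.976], [-1.0181, 4.376, 0.2111], 0.0005796153663709302]
eff [ -2.64 -54.78 -20.25  -1.17  -0.11   0.06] tq [ 0.78  0.15 -0.01]
fix [-0.0505 -0.0007  0.2247]
```

12 mm remain; slower now.

>>> {"method": "arm_command", "body": {
  "xyz": [
    [0.3,-1.5,0],
    [0.3,-1.5,0],
    [0.2,-1.5,0],
    [0.2,-1.5,0],
    [0.3,-1.5,0],
    [0.2,-1.5,0]
  ],
  "spin": [0,0,0,0,0,0]
}}

```text
time: 5.55
tool_pos: [0.6051, 0.0848, 0.2246]
tool_rot: [-3.141, -0.0, -2.976]
contact_force: [0.9, -0.3, 0.3]
opening: 0.0006
grip_force: 0.0
```

>>> {"method": "arm_command", "body": {
  "xyz": [
    [0.2,-1,0],
    [0.2,-1,0]
  ],
  "spin": [0,0]
}}

```text
time: 5.75
tool_pos: [0.6055, 0.0829, 0.2248]
tool_rot: [-3.141, 0.0, -2.976]
contact_force: [-0.2, -0.7, -1.0]
opening: 0.0002
grip_force: 0.0
```

```bash
python3 obs.py; cat > pl.py <<'E'
from h import *
for n in("top","scene"):
    c=snap(n); F=tofix(cloud(c)).reshape(-1,3)
    for x in np.arange(-.03,.125,.02):
        s=F[(abs(F[:,1])<.036)&(abs(F[:,0]-x)<.01)&(F[:,2]<.15)]
        print(n,round(x,2),len(s),np.percentile(s[:,2],[20,50,80]).round(4) if len(s) else "")
E
python3 pl.py
```

```text
[5.75, [0.0108, 0.6801, 1.4869, -0.0005, 0.9744, -1.7249], [0.6055, 0.0829, 0.2248], [-3.1412, 0.0002, -2.9764], [-0.2484, -0.6941, -0.9637], 0.0001845626040483174]
eff [ 8.000e-02 -5.507e+01 -2.008e+01 -5.000e-02  7.000e-02  2.000e-02] tq [ 0.06  0.06 -0.01]
fix [-0.039  -0.0005  0.2248]
top -0.03 11 [0.1301 0.1346 0.1365]
top -0.01 15 [0.0398 0.0415 0.0439]
top 0.01 56 [0.0454 0.0555 0.1293]
top 0.03 44 [0.0409 0.0497 0.1305]
top 0.05 64 [0.0391 0.0409 0.0449]
top 0.07 155 [0.0384 0.0407 0.0429]
top 0.09 152 [0.0379 0.041  0.0432]
top 0.11 150 [0.0375 0.0402 0.0436]
scene -0.03 121 [0.0277 0.0409 0.1348]
scene -0.01 74 [0.0411 0.0527 0.1338]
scene 0.01 61 [0.0504 0.1242 0.1285]
scene 0.03 97 [0.0429 0.0526 0.1267]
scene 0.05 46 [0.0403 0.0417 0.0516]
scene 0.07 48 [0.0397 0.0408 0.0421]
scene 0.09 35 [0.0395 0.0407 0.0417]
scene 0.11 71 [0.0389 0.0405 0.0421]
```

Plate top is at 41 mm along its length, so it has dropped and is level. I'll back off, rise, open, and move toward the pin while watching joint 1's effort.

>>> {"method": "arm_command", "body": {
  "xyz": [
    [-0.8,5,0],
    [0,0,25],
    [0,0,25],
    [0,-10,3],
    [0,-20,0],
    [0,-20,0],
    [0,-20,0],
    [0,-10,0],
    [0,0,0]
  ],
  "spin": [0,0,0,0,0,0,0,0,0],
  "jaw": 1
}}

```text
time: 6.75
tool_pos: [0.6044, 0.0071, 0.2771]
tool_rot: [3.141, -0.001, -2.978]
contact_force: [-0.5, -0.4, 0.4]
opening: 0.0677
grip_force: 0.0
```

```bash
python3 obs.py; python3 pl.py | tail -4; python3 - <<'E'
from h import *
c=snap("scene");F=tofix(cloud(c));I=c["img"].astype(int)
m=(I[...,0]>I[...,1]+80)&(I[...,0]>I[...,2]+60)&(F[...,2]>.05)&(abs(F[...,1])<.06)&(F[...,0]>.05)&(F[...,0]<.2)
print("pin",F[m].mean(0),m.sum(),F[m].min(0),F[m].max(0))
cv2.imwrite("pics/m3.png",c["img"][...,::-1])
E
```

```text
[6.75, [-0.1149, 0.6058, 1.4619, -0.0001, 1.0748, -1.8493], [0.6044, 0.0071, 0.2771], [3.1414, -0.0008, -2.978], [-0.4866, -0.3529, 0.3708], 0.0677156063700047]
eff [-8.900e-01 -5.342e+01 -2.174e+01 -1.700e-01  5.000e-02 -2.000e-01] tq [0.11 0.05 0.03]
fix [ 0.0356 -0.0139  0.2771]
scene 0.05 107 [0.0397 0.0413 0.0436]
scene 0.07 154 [0.0389 0.0407 0.0424]
scene 0.09 151 [0.0388 0.0405 0.0419]
scene 0.11 117 [0.0393 0.0403 0.0423]<stdin>:4: RuntimeWarning: Mean of empty slice.
  ret = um.true_divide(
Traceback (most recent call last):
ValueError: zero-size array to reduction operation minimum which has no identity
```

>>> {"method": "arm_command", "body": {
  "xyz": [
    [0,-12,0],
    [0,-12,0],
    [0,-12,0],
    [0,-4,0],
    [0,0,0]
  ],
  "spin": [0,0,0,0,0]
}}

```text
time: 7.4
tool_pos: [0.6046, -0.0327, 0.2777]
tool_rot: [3.142, 0.0, -2.978]
contact_force: [0.1, 0.7, 0.0]
opening: 0.0916
grip_force: 0.0
```

```bash
python3 obs.py
```

```text
[7.4, [-0.1805, 0.6064, 1.4587, 0.0001, 1.0765, -1.9154], [0.6046, -0.0327, 0.2777], [3.1415, 0.0001, -2.9776], [0.1227, 0.6553, 0.0047], 0.09160147177179931]
eff [-4.900e-01 -5.348e+01 -2.185e+01 -1.200e-01  5.000e-02 -9.000e-02] tq [0.02 0.01 0.01]
fix [ 0.0749 -0.0203  0.2777]
```

>>> {"method": "arm_command", "body": {
  "xyz": [
    [0,-8,0],
    [0,-8,0],
    [0,-4,0],
    [0,0,0]
  ],
  "spin": [0,0,0,0]
}}

```text
time: 7.8
tool_pos: [0.6046, -0.0523, 0.2777]
tool_rot: [-3.142, 0.0, -2.977]
contact_force: [0.1, -0.0, -0.4]
opening: 0.0917
grip_force: 0.0
```

```bash
python3 obs.py
```

```text
[7.8, [-0.2125, 0.6087, 1.4543, -0.0, 1.0785, -1.948], [0.6046, -0.0523, 0.2777], [-3.1416, 0.0, -2.9769], [0.1152, -0.0349, -0.3738], 0.09171365186181951]
eff [ -0.3  -53.63 -21.87  -0.1    0.06  -0.08] tq [ 0.07  0.01 -0.01]
fix [ 0.0942 -0.0235  0.2777]
```

>>> {"method": "arm_command", "body": {
  "xyz": [
    [0,-8,0],
    [0,-8,0],
    [0,-5,0],
    [0,0,0]
  ],
  "spin": [0,0,0,0]
}}

```text
time: 8.2
tool_pos: [0.6046, -0.0735, 0.2777]
tool_rot: [-3.142, -0.0, -2.977]
contact_force: [-0.4, -0.3, 0.6]
opening: 0.0918
grip_force: 0.0
```

```bash
python3 obs.py; python3 - <<'E'
from h import *
cv2.imwrite("pics/m4.png",np.hstack([cv2.resize(snap("top")["img"][120:400,160:440],(400,400)),cv2.resize(snap("scene")["img"][60:340,180:460],(400,400))])[...,::-1])
E
```

```text
[8.2, [-0.2468, 0.6123, 1.4475, -0.0, 1.0818, -1.982], [0.6046, -0.0735, 0.2777], [-3.1416, -0.0, -2.9771], [-0.3959, -0.3151, 0.5503], 0.09179918109087762]
eff [ -0.26 -53.84 -21.93  -0.1    0.06  -0.09] tq [ 0.06 -0.02  0.04]
fix [ 0.1151 -0.027   0.2777]
```

View pics/m4.png

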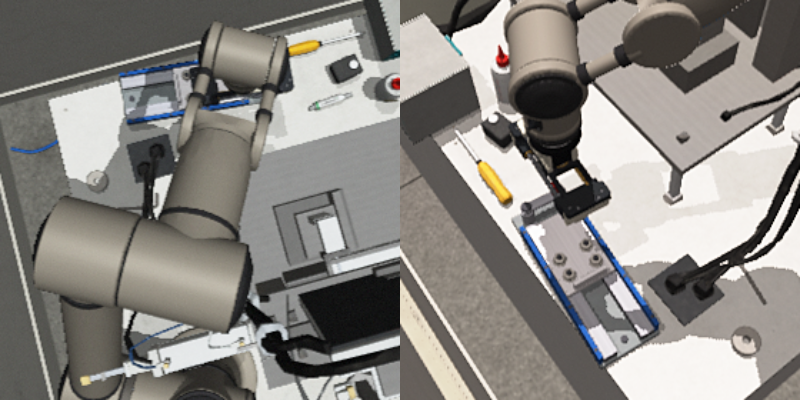

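The arm is free: the gripper straddles the latch end, the plate is seated, and the bystanders haven't moved. Next I'll descend and compute the arc.

>>> {"method": "arm_command", "body": {
  "xyz": [
    [0,0,-15],
    [0,0,-13],
    [0,0,-8],
    [0,0,-2],
    [0,0,0]
  ],
  "spin": [0,0,0,0,0]
}}

```text
time: 8.8
tool_pos: [0.6046, -0.0725, 0.2394]
tool_rot: [3.141, -0.001, -2.976]
contact_force: [0.8, -0.5, -1.1]
opening: 0.092
grip_force: 0.0
```

```bash
python3 obs.py; python3 - <<'E'
from h import *
p=np.array(observe()["tool_pos"][:2])
def pos(t):
    d=np.array([-np.sin(t),-np.cos(t)]);g=np.array([-np.cos(t),np.sin(t)])
    f=np.array([.15,.028])+.055*d+.040*g; return toworld(*f)
for k in range(0,32):
    t=min(k*.05,1.55); w=pos(t); print(round(t,2),((w-p)*1000).round(1)); p=w
E
```

```text
[8.8, [-0.2451, 0.6582, 1.4823, 0.0001, 1.0019, -1.9817], [0.6046, -0.0725, 0.2394], [3.1412, -0.0007, -2.9759], [0.8388, -0.5078, -1.126], 0.09197116941229541]
eff [ 1.000e-02 -5.403e+01 -2.026e+01 -5.000e-02  2.000e-02  0.000e+00] tq [-0.01  0.03 -0.01]
fix [ 0.1141 -0.0268  0.2394]
0.0 [-0.9  4. ]
0.05 [1.6 3. ]
0.1 [1.7 2.9]
0.15 [1.9 2.8]
0.2 [2.  2.7]
0.25 [2.2 2.6]
0.3 [2.3 2.5]
0.35 [2.4 2.4]
0.4 [2.5 2.3]
0.45 [2.6 2.1]
0.5 [2.7 2. ]
0.55 [2.8 1.9]
0.6 [2.9 1.7]
0.65 [3.  1.6]
0.7 [3.1 1.4]
0.75 [3.2 1.3]
0.8 [3.2 1.1]
0.85 [3.3 0.9]
0.9 [3.3 0.8]
0.95 [3.3 0.6]
1.0 [3.4 0.4]
1.05 [3.4 0.3]
1.1 [3.4 0.1]
1.15 [ 3.4 -0.1]
1.2 [ 3.4 -0.2]
1.25 [ 3.4 -0.4]
1.3 [ 3.4 -0.6]
1.35 [ 3.3 -0.7]
1.4 [ 3.3 -0.9]
1.45 [ 3.2 -1.1]
1.5 [ 3.2 -1.2]
1.55 [ 3.1 -1.4]
```

>>> {"method": "arm_command", "body": {
  "xyz": [
    [-0.9,4,0],
    [1.6,3,0],
    [1.7,2.9,0],
    [1.9,2.8,0],
    [2,2.7,0],
    [2.2,2.6,0],
    [2.3,2.5,0],
    [2.4,2.4,0],
    [2.5,2.3,0],
    [2.6,2.1,0],
    [2.7,2,0]
  ],
  "spin": [0,-2.86,-2.86,-2.86,-2.86,-2.86,-2.86,-2.86,-2.86,-2.86,-2.86]
}}

```text
time: 9.9
tool_pos: [0.6259, -0.0432, 0.2406]
tool_rot: [-3.142, 0.002, 2.806]
contact_force: [1.5, -1.8, -0.7]
opening: 0.0915
grip_force: 0.6
```

```bash
python3 obs.py
```

```text
[9.9, [-0.1909, 0.6849, 1.4234, -0.0004, 1.0314, -1.426], [0.6259, -0.0432, 0.2406], [-3.1415, 0.0019, 2.8062], [1.5374, -1.785, -0.683], 0.09145326874831199]
eff [  0.66 -56.48 -20.52   0.34   0.24  -0.67] tq [-0.22 -0.07  0.01]
fix [ 0.0887 -0.001   0.2406]
```

>>> {"method": "arm_command", "body": {
  "xyz": [
    [2.8,1.9,0],
    [2.9,1.7,0],
    [3,1.6,0],
    [3.1,1.4,0],
    [3.2,1.3,0],
    [3.2,1.1,0],
    [3.3,0.9,0],
    [3.3,0.8,0],
    [3.3,0.6,0],
    [3.4,0.4,0],
    [3.4,0.3,0],
    [3.4,0.1,0],
    [3.4,-0.1,0],
    [3.4,-0.2,0],
    [3.4,-0.4,0],
    [3.4,-0.6,0]
  ],
  "spin": [-2.86,-2.86,-2.86,-2.86,-2.86,-2.86,-2.86,-2.86,-2.86,-2.86,-2.86,-2.86,-2.86,-2.86,-2.86,-2.86]
}}

```text
time: 11.5
tool_pos: [0.6776, -0.0325, 0.2404]
tool_rot: [3.141, 0.001, 2.007]
contact_force: [-0.4, -1.9, 0.2]
opening: 0.0914
grip_force: 0.6
```

```bash
python3 obs.py; python3 - <<'E'
from h import *
for n in("top","scene"):
    c=snap(n);F=tofix(cloud(c));I=c["img"].astype(int)
    m=(I[...,0]>I[...,1]+60)&(I[...,0]>I[...,2]+60)&(F[...,2]>.05)&(abs(F[...,1])<.07)&(F[...,0]>.05)&(F[...,0]<.2)
    print(n,"pin",F[m].mean(0) if m.any() else "",m.sum())
E
```

```text
[11.5, [-0.1606, 0.7686, 1.2499, -0.0006, 1.1223, -0.597], [0.6776, -0.0325, 0.2404], [3.1413, 0.0008, 2.0074], [-0.3695, -1.9277, 0.2047], 0.09135622887496465]
eff [  0.91 -61.35 -22.31   0.47  -0.16  -0.62] tq [-0.32  0.19  0.05]
fix [0.0866 0.0517 0.2404]
top pin  0
scene pin [0.09106105 0.01592651 0.06864384] 17
```

>>> {"method": "arm_command", "body": {
  "xyz": [
    [3.3,-0.7,0],
    [3.3,-0.9,0],
    [3.2,-1.1,0],
    [3.2,-1.2,0]
  ],
  "spin": [-2.86,-2.86,-2.86,-2.86]
}}

```text
time: 12.0
tool_pos: [0.6904, -0.0363, 0.2401]
tool_rot: [-3.142, 0.0, 1.809]
contact_force: [-0.2, -1.2, 0.8]
opening: 0.0919
grip_force: 0.6
```

>>> {"method": "arm_command", "body": {
  "xyz": [
    [1.5,-0.3,0],
    [1.5,-0.3,0]
  ],
  "spin": [-1.4,-1.4]
}}

```text
time: 12.2
tool_pos: [0.6934, -0.0369, 0.2399]
tool_rot: [-3.142, 0.0, 1.761]
contact_force: [-0.9, -0.4, -0.0]
opening: 0.0917
grip_force: 0.6
```

```bash
python3 obs.py
```

```text
[12.2, [-0.1634, 0.7971, 1.1917, -0.0002, 1.1528, -0.3533], [0.6934, -0.0369, 0.2399], [-3.1416, 0.0002, 1.7607], [-0.8692, -0.4406, -0.0413], 0.09172288543302634]
eff [  0.64 -62.83 -23.16   0.39  -0.22  -0.28] tq [-0.27  0.19  0.05]
fix [0.0936 0.0666 0.2399]
```

>>> {"method": "arm_command", "body": {
  "xyz": [
    [1,0.2,0],
    [1,0.2,0],
    [1,0.2,0]
  ],
  "spin": [0,0,0]
}}

```text
time: 12.5
tool_pos: [0.6951, -0.0366, 0.2395]
tool_rot: [-3.136, -0.001, 1.762]
contact_force: [-11.6, -3.6, 6.3]
opening: 0.0918
grip_force: 6.0
```

```bash
python3 obs.py
```

```text
[12.5, [-0.1623, 0.8021, 1.1826, -0.0015, 1.1628, -0.3528], [0.6951, -0.0366, 0.2395], [-3.1356, -0.0007, 1.7619], [-11.5661, -3.605, 6.3117], 0.09175096544979874]
eff [ 2.500e+00 -6.081e+01 -2.665e+01  1.530e+00 -3.540e+00  1.000e-02] tq [-0.57  2.21  0.05]
fix [0.0935 0.0684 0.2395]
```

At the stop (12 N). Back the finger off (toward -y of the fixture), then rise.

>>> {"method": "arm_command", "body": {
  "xyz": [
    [-3,-0.5,0],
    [-4,-0.7,0],
    [-4,-0.7,0],
    [-3,-0.5,0],
    [0,0,15],
    [0,0,25],
    [0,0,30],
    [0,0,30],
    [0,15,0],
    [-5,30,0],
    [-10,35,0],
    [-10,35,0],
    [-10,35,0],
    [0,15,0],
    [0,0,0]
  ],
  "spin": [0,0,0,0,0,0,0,0,0,0,0,0,0,0,0]
}}

```text
time: 14.0
tool_pos: [0.6472, 0.1285, 0.3401]
tool_rot: [3.141, -0.0, 1.764]
contact_force: [0.1, 0.1, -0.5]
opening: 0.0919
grip_force: 0.0
```

```bash
python3 obs.py; python3 pl.py | grep scene; python3 - <<'E'
from h import *
a=[]
for n in("top","scene"):
    c=snap(n);F=tofix(cloud(c));I=c["img"].astype(int)
    m=(I[...,0]>I[...,1]+60)&(I[...,0]>I[...,2]+60)&(F[...,2]>.05)&(abs(F[...,1])<.07)&(F[...,0]>.05)&(F[...,0]<.2)
    print(n,"pin",F[m].mean(0) if m.any() else "",m.sum())
    a.append(c["img"])
cv2.imwrite("pics/m5.png",np.hstack([cv2.resize(a[0][120:260,220:460],(400,400)),cv2.resize(a[1][140:340,200:400],(400,400))])[...,::-1])
E
```

```text
[14.0, [0.08, 0.6413, 1.206, 0.0003, 1.2935, -0.1134], [0.6472, 0.1285, 0.3401], [3.1408, -0.0002, 1.7641], [0.0796, 0.1211, -0.4689], 0.09194881440195894]
eff [  1.67 -58.11 -24.45   0.29   0.11   0.28] tq [-0.11  0.03 -0.01]
fix [-0.0772  0.0481  0.3401]
scene -0.03 190 [0.0102 0.0131 0.0342]
scene -0.01 10 [0.0115 0.0277 0.0319]
scene 0.01 0 
scene 0.03 0 
scene 0.05 0 
scene 0.07 0 
scene 0.09 0 
scene 0.11 6 [0.0504 0.0515 0.053 ]
top pin [0.09675325 0.02654163 0.08327567] 13
scene pin  0
```

View pics/m5.png

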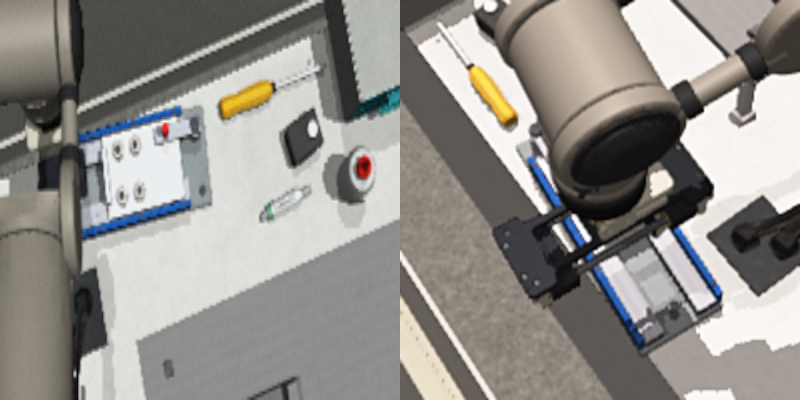

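The latch lies along the track over the seated plate, with the pin at about (97, 27) mm in the fixture frame, which is roughly 1.54 rad. The bystanders are in place and the arm is clear.

```bash
python3 -c "
from cell import *
print(hand_in())"
```

```text
the job is handed in; nothing more can be done
None
```

The job is handed in: I slid the plate into the notches, where it sits level. The latch is shut across it at about 1.54 rad, and the tools and gauges around it look undisturbed; the hand-in returned no verdict.

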